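# Load the vial rack under the reader and hold the shutter open

## Task

Push the vial rack along its channel, under the reader bridge, until it is fully home against the stop, leaving the shutter on top of the bridge closed meanwhile. Then take the blue fin of the spring-closed shutter and pull it out towards the robot until the red pointer stands level with the yellow mark, and finish while still holding it there with the gripper, because it snaps shut if let go. Leave the jar, beaker and cap box where they are.

Things in the scene. Friction and masses are not known exactly. Their poses are not given: they have to be found in the camera images.
- station: White reader station, fixed on the bench. Origin: on the bench surface below the centre of the bridge window. x points away from the robot (across the channel), y along the channel, z up. Bed 100 wide (x), y -290 to +75, top 12 above the bench. Channel 64 wide, centred on x = 0, between aluminium rails 10 tall. Rear housing 62 tall at x 57 to 117, y -51 to 69.
- rack: Loose grey vial rack, about 0.35 kg, in the channel; slides to station +y. Origin: centre of the vial block's underside; axes as the station's. Block 60 (x) x 84 (y) x 22, vials to 40 high; tail 8 thick to y -141 with an orange upright grip. Starts 90 to 140 mm short. Fully home its origin is at station x 0, y 0, z 12, its nose on the stop, and the grip's centre is 69 outside the bridge's edge.
- rack_grip (a point): Centre of the top of the rack's orange upright grip, 12 thick across the channel (x), 26 long along it (y), 78 above the rack's underside, at rack y = -125; the top 70 mm are free to grasp from above.
- shutter_grip (a point): Centre of the top of the blue fin on the dark shutter plate on the bridge: fin 10 thick along the pull direction (station x), 44 wide (station y), 40 tall above the plate, its top about 118 above the bench. The plate is 84 x 88 x 4, with free room around the fin.
- shutter (a joint): How far the shutter is pulled out towards the robot, along the station's -x, in m: 0 closed, 0.08 end of travel. A spring closes it: about 5 N at 0, plus 0.8 N per 10 mm. It starts closed.
- pointer (a point): Tip of the red pointer (5 mm wide in x) on the shutter's +y side, moving with the shutter, 56 mm behind the fin (station +x), at station y = +59.
- mark: Yellow mark block on the bridge's top, 12 (along station x) x 15 x 6 mm, beside the pointer's path, fixed; origin at the centre of its underside, axes as the station's. Lies 30 to 65 mm from the closed pointer towards the robot.
- jar: Bystander: amber jar, 52 diameter, 75 tall, loose, origin under its centre.
- beaker: Bystander: glass beaker, 56 diameter, 70 tall, loose, origin under its centre.
- capbox: Bystander: white divided cap box, 80 x 100 x 30, loose, origin under its centre.
- bridge_top (a point): Centre of the window in the white bridge's roof, at roof-top height, 74 above the bench (over the station's origin). The bridge spans station x -56 to +56, y -56 to +75; roof underside 64 above the bench; window 60 (x) x 76 (y), covered by the shutter.
- stop (a point): Middle of the face of the black stop bar across the channel under the bridge, station y = +42; the bar is 14 tall above the bed. The rack's nose comes to rest against it.
Mind the look-alikes: they are no part of the job. Of the things that look like the rack, the larger one is meant.

How it is judged (in metres and radians):
On the way, in this order (a step that is already met when the one before it is completed fails the run):
1. the rack is home against the stop with the shutter still closed (y of rack in the frame of station above -0.005 m and z of rack in the frame of station below 0.018 m and value of joint shutter below 0.01 m), for 0.2 s.
2. the shutter is pulled out so that the pointer is level with the mark (x of pointer in the frame of mark between -0.006 and 0.006 m), for 0.2 s.
At the end, for the whole second after the job is handed in: The fingers hold the shutter still (over 3 N, under 10 mm/s) with the pointer within 6 mm of the mark's centre, and the rack lies in the channel within 5 mm of fully home (all of step 2 and contact force between the fingers and shutter above 3 N and velocity of joint shutter between -0.01 and 0.01 m/s and y of rack in the frame of station between -0.005 and 0.005 m and x of rack in the frame of station between -0.005 and 0.005 m and z of rack in the frame of station below 0.018 m and linear speed of rack below 0.02 m/s); the arm keeps its last pose, push and grip.
It fails at once if the jar is moved more than 30 mm or tipped (distance of jar from where it was at the start of the episode above 0.03 m or angle between jar's own z axis and vertical above 0.5 rad).
It fails at once if the beaker is moved more than 30 mm or tipped (distance of beaker from where it was at the start of the episode above 0.03 m or angle between beaker's own z axis and vertical above 0.5 rad).
It fails at once if the cap box is moved more than 30 mm or tipped (distance of capbox from where it was at the start of the episode above 0.03 m or angle between capbox's own z axis and vertical above 0.5 rad).
It also fails if it takes over 45 s, if anything falls off the work surface, if the arm or the gripper's body presses on something with over 40 N, if the wrist force passes 120 N, or if a joint passes its speed limit or range.

## Robot

A 6-joint arm with a two-finger parallel gripper is mounted at the origin on the work surface. World frame = base frame: x ahead of the robot, y to its left, z up, the work surface at z = 0. Lengths are in mm, angles in degrees, forces in N, time in s.
With the tool pointing down it reaches from about 300 to 850 mm from the base axis. Payload 4.2 kg.
Tool frame: the origin (TCP) lies midway between the tips of the shut fingers; the grasp point (between the pads) lies 19 mm behind it; z points along the fingers, y is the direction in which the jaws open and shut (so a half turn about z gives the same grasp; the last joint's range is limited). The gripper opens to 91 mm and grips with 3 to 60 N. Pads are 32 mm wide; open, the fingers measure 118 mm over their backs; the gripper's body (76 mm by 178 mm) begins 60 mm behind the grasp point.
Start: joints at [70.417, 18.312, 89.639, -0, 72.044, -1.146], TCP at [181.862, 545.503, 178.176] pointing down, gripper open.
Joint ranges: [-177.97, 177.97], [-48.28, 115.42], [12.27, 149.76], [-77.06, 257.06], [2.81, 150.46], [-146.56, 146.56]. Speed limits (degrees/s): [147.25, 147.25, 180, 180, 180, 180].

## Interface

Orientations are given as [roll, pitch, yaw] about the fixed x, y, z axes, in that order (R = Rz(yaw) Ry(pitch) Rx(roll)).
In Python, from workcell import env gives the robot as it stands.
- The arm moves only by the shell command python3 -m jog 'ROWS' [FORCE]. ROWS is JSON, a list of rows, each an object of numbers: "dx", "dy", "dz": the shift along the world's x, y, z in m; "wx", "wy", "wz": the turn, a rotation vector about the world's x, y, z in rad; "grip": the gripper's target within -1 to 1 (shut at 1, half-way at 0, fully open at -1). In form: [{"dx": .., "dy": .., "dz": .., "wx": .., "wy": .., "wz": .., "grip": ..}, ...]. A call has 1 to 10 rows; each row shifts and turns the commanded pose from where the row before left it; what a row does not reach is not made up. A row lasts 1/10 s, in which the tool goes at most 50 mm and 8.59 degrees, less where a joint would pass 70% of its speed; a pose out of reach is approached as far as the arm can. A call with a gripper value outside its range is refused whole. The fingers move at their own pace and stop on an object; FORCE is the grip in N (left out, the last holds). Time passes only in rows, so rows that do not move let the fingers close. It gives the time, the measured TCP pose, the force and the opening at its end, in the units of the state.
- env.state(): the state, without advancing time (a new reading comes with each control period).
- env.grab_frame(name): name is "side" or "top"; returns the picture (420x560x3 uint8, red, green, blue); there is no depth.
- env.get_calibration(name): a dict with "fx", "fy", "cx", "cy" (pixels), "R" (3x3) and "t" (3): a world point X has camera coordinates R X + t. Camera axes: x right, y down, z forward; pixel columns grow to the right and rows downward; lengths in mm; the calibration is good to about 2 mm. A picture is of the moment at which its call begins. get_calibration takes no time and is no camera call.
- env.job_done(): hands the job in, once; it reports no verdict.
The state is a dict: "time_s": time; "qpos": joint angles; "qvel": joint speeds; "effort": joint torques, N m; "ee_pos": TCP position; "ee_rot": TCP orientation; "force": force on the tool from outside, world axes, zero at the start; "torque": the same for the moment, N m; "gripper_width": finger opening in mm.
Only numpy, scipy, OpenCV 4.12 (cv2) and the standard library are available. Lean on these libraries where they do the work, as an engineer would, in place of code of your own. Each camera call takes 0.05 s, during which the arm holds its last target. There are 200 camera calls.

## Working session

There is one attempt and no reset: what is moved stays moved. The work goes in short steps, Python scripts to look and compute and a shell command to move; the robot and the scene stay as the last step left them, time stands still between calls to the robot, and variables do not carry over. Pictures are saved under pics/ and viewed, about 8 in all and at most 12, crops included, and the job is handed in when it is done.

```bash
mkdir -p pics; python3 - <<'E'
from workcell import env
import cv2
for n in("top","side"):
    cv2.imwrite(f"pics/{n}0.png",env.grab_frame(n)[:,:,::-1])
    c=env.get_calibration(n);print(n,c)
print(env.state())
E
```

```text
top {'fx': 502.607522365185, 'fy': 502.607522365185, 'cx': 279.19816424426386, 'cy': 219.78815669278043, 'R': array([[ 0.00465539, -0.99998342,  0.00338843],
       [-0.99605332, -0.00493738, -0.08861941],
       [ 0.08863467, -0.0029625 , -0.9960598 ]]), 't': array([ 42.19850745, 592.19073851, 962.00564075])}
side {'fx': 459.79936410024794, 'fy': 459.79936410024794, 'cx': 280.3141264520325, 'cy': 202.28874306275523, 'R': array([[ 0.67882775, -0.73428213,  0.00475796],
       [-0.45019417, -0.42129613, -0.78729586],
       [ 0.5801018 ,  0.53229627, -0.61655704]]), 't': array([-375.62607925,  372.16020863,  513.31345775])}
{'time_s': 0.1, 'qpos': array([ 7.04188072e+01,  1.83482466e+01,  8.96987552e+01,  1.28902757e-03,
        7.20431206e+01, -1.14623026e+00]), 'qvel': array([ 0.00206598, -0.16100926, -0.24095567,  0.01355878,  0.0254776 ,
        0.01299914]), 'effort': array([ 1.66856200e-03, -4.13337207e+01, -2.32506216e+01,  7.29277125e-02,
        4.24142880e-02, -4.99462112e-05]), 'ee_pos': array([181.65909563, 545.02590514, 177.40617702]), 'ee_rot': array([-1.79909920e+02, -3.02818749e-03,  1.61564637e+02]), 'force': array([0.92435104, 1.25058352, 0.00528254]), 'torque': array([0.00413297, 0.04992537, 0.0546193 ]), 'gripper_width': 91.48464191566002}
```

View pics/top0.png

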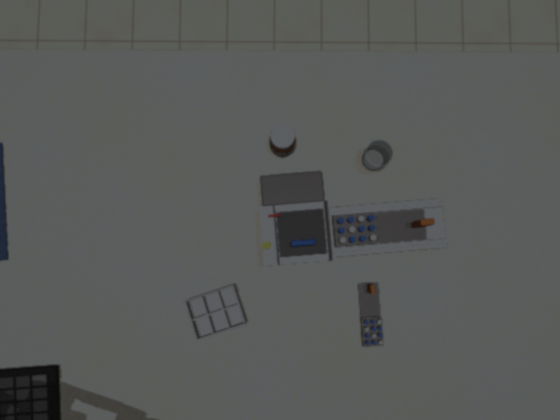

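View pics/side0.png

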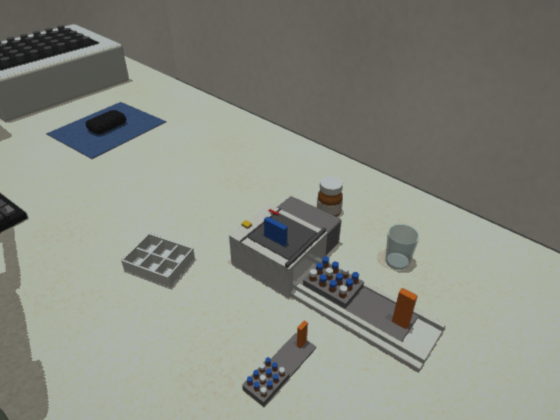

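Top view: the channel runs right to left (world +y). The rack grip is near (425,223), the blue fin at (303,243), the red pointer at (273,215) and the yellow mark at (266,246). The small look-alike rack is at (371,315). I'll take an enlarged crop and pick out the colours.

```bash
cat > h.py <<'E'
import numpy as np,cv2
from workcell import env
def px2w(n,u,v,z):
    c=env.get_calibration(n);R,t=np.array(c['R']),np.array(c['t'])
    d=R.T@np.array([(u-c['cx'])/c['fx'],(v-c['cy'])/c['fy'],1]);o=-R.T@t
    return o+d*(z-o[2])/d[2]
def tri(a,b):  # pixel in top, pixel in side
    P=[];
    for n in("top","side"):
        c=env.get_calibration(n);K=np.array([[c['fx'],0,c['cx']],[0,c['fy'],c['cy']],[0,0,1]])
        P.append(K@np.c_[c['R'],c['t']])
    X=cv2.triangulatePoints(P[0],P[1],np.array(a,float).reshape(2,1),np.array(b,float).reshape(2,1))
    return (X[:3]/X[3]).ravel()
def blobs(img,lo,hi,mina=6):  # img rgb
    m=cv2.inRange(cv2.cvtColor(img,cv2.COLOR_RGB2HSV),lo,hi)
    n,l,s,c=cv2.connectedComponentsWithStats(m)
    out=[]
    for i in range(1,n):
        if s[i,4]>=mina:
            ys,xs=np.where(l==i);out.append((s[i].tolist(),c[i].round(1).tolist(),np.round(cv2.minAreaRect(np.c_[xs,ys].astype(np.float32))[0:3:1],1).tolist() if 0 else cv2.minAreaRect(np.c_[xs,ys].astype(np.float32))))
    return out
COL=dict(orange=((5,150,60),(14,255,255)),blue=((105,150,50),(125,255,255)),red=((0,150,60),(4,255,255)),yellow=((22,120,90),(35,255,255)))
E
python3 - <<'E'
from h import *
for n in("top","side"):
    im=cv2.imread(f"pics/{n}0.png")[:,:,::-1].copy()
    for k,(lo,hi) in COL.items():
        for b in blobs(im,lo,hi,12 if k!='blue' else 60):print(n,k,b)
im=cv2.imread("pics/top0.png")[165:275,250:450]
cv2.imwrite("pics/topc.png",cv2.convertScaleAbs(cv2.resize(im,None,fx=4,fy=4,interpolation=cv2.INTER_CUBIC),alpha=1.7))
E
```

```text
top orange ([420, 220, 13, 6, 59], [425.7, 221.9], ((426.0, 222.5), (5.0, 12.0), 90.0))
top orange ([370, 285, 4, 8, 24], [371.8, 288.6], ((371.5, 288.5), (7.0, 3.0), 90.0))
top blue ([292, 240, 23, 6, 104], [303.0, 242.3], ((302.9827880859375, 242.29312133789062), (4.567501544952393, 22.339237213134766), 85.2363510131836))
top yellow ([264, 244, 5, 3, 15], [266.0, 245.0], ((266.0, 245.0), (2.0, 4.0), 90.0))
side orange ([319, 192, 22, 11, 117], [329.0, 198.0], ((329.3415832519531, 197.58416748046875), (21.4928035736084, 9.253846168518066), 5.710593223571777))
side orange ([392, 289, 25, 39, 586], [403.9, 307.9], ((403.867919921875, 307.9622497558594), (17.307430267333984, 36.53790283203125), 15.945395469665527))
side orange ([297, 321, 10, 26, 186], [301.6, 334.1], ((301.5685119628906, 333.5406188964844), (8.05091667175293, 25.363950729370117), 4.085616588592529))
side blue ([265, 218, 22, 28, 427], [275.2, 230.7], ((275.10003662109375, 230.800048828125), (28.621667861938477, 18.335756301879883), 26.56505012512207))
side red ([270, 210, 9, 5, 18], [274.6, 212.2], ((273.95001220703125, 212.15000915527344), (8.854375839233398, 2.2135939598083496), 18.43494987487793))
side yellow ([242, 221, 9, 6, 41], [246.1, 223.5], ((246.0, 223.5), (5.0, 8.0), 90.0))
```

View pics/topc.png

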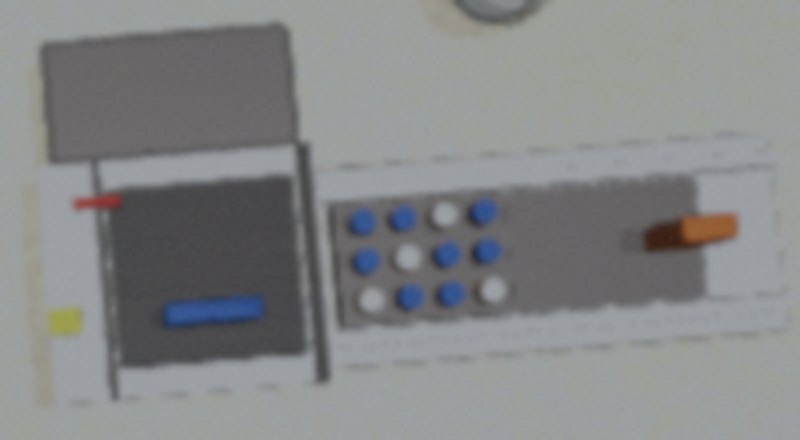

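Crop: the grip top centre is at (427.4,222.0), fin top (303.4,242.7), pointer (274.2,215.5) and mark (266.2,245.2), all in full-image pixels. The channel yaw is about 4.8°.

```bash
python3 - <<'E'
from h import *
g=px2w("top",427.4,222,90);f=px2w("top",303.4,242.7,118);m=px2w("top",266.2,245.2,80);p=px2w("top",274.2,215.5,80)
a=px2w("top",250+330/4,165+366/4,22);b=px2w("top",250+785/4,165+328/4,22)
d=a-b;yaw=np.arctan2(-d[0],d[1]);print("yaw",np.degrees(yaw))
ex=np.array([np.cos(yaw),np.sin(yaw)]);ey=np.array([-ex[1],ex[0]])
for n,q in zip("gfmp",(g,f,m,p)):print(n,q.round(1),"st rel fin",ex@(q-f)[:2],ey@(q-f)[:2])
# bridge near edge / front edges, roof z74 : corners of plate/bridge from crop
for n,(u,v) in dict(roofTL=(40,165),roofBL=(55,403),roofBR=(325,380),roofTR=(300,145)).items():
    q=px2w("top",250+u/4,165+v/4,74);print(n,q.round(1),ex@(q-f)[:2],ey@(q-f)[:2])
print("tri grip?",tri((427.4,222),(406,292)),"tri mark",tri((266.2,245.2),(246.1,223.5)),"tri ptr",tri((274.2,215.5),(274.6,212.2)))
E
```

```text
yaw 5.026384662292133
g [ 583.6 -227.5   90. ] st rel fin 20.122802612953812 -232.26534858667011
f [543.2   2.1 118. ] st rel fin 0.0 0.0
m [539.9  69.   80. ] st rel fin 2.568593323985945 66.92096668113379
p [595.2  54.5  80. ] st rel fin 56.37136846733572 47.63691017343837
roofTL [613.   81.3  74. ] 76.52521197955005 72.73047889543648
roofBL [502.   73.5  74. ] -34.7998761337892 74.64120707350233
roofBR [513.2 -51.9  74. ] -34.60145843241153 -51.195405721184216
roofTR [623.1 -40.6  74. ] 75.8654427075717 -49.6270648386898
tri grip? [ 582.43028025 -225.32518111   93.66929279] tri mark [539.50396963  69.3899905   79.42045141] tri ptr [595.43226747  54.26256798  80.1855911 ]
```

The sizes agree: fin at station x ≈ -20, pointer +56 from the fin, mark about 54 mm from the pointer, grip about 107 mm short. One jaw yaw (95°) suits both grasps. I'll move over the rack grip now.

```bash
python3 -m jog '[{"dx":0.02,"dy":-0.0385,"wz":-0.1162,"grip":-1},{"dx":0.02,"dy":-0.0385,"wz":-0.1162},{"dx":0.02,"dy":-0.0385,"wz":-0.1162},{"dx":0.02,"dy":-0.0385,"wz":-0.1162},{"dx":0.02,"dy":-0.0385,"wz":-0.1162},{"dx":0.02,"dy":-0.0385,"wz":-0.1162},{"dx":0.02,"dy":-0.0385,"wz":-0.1162},{"dx":0.02,"dy":-0.0385,"wz":-0.1162},{"dx":0.02,"dy":-0.0385,"wz":-0.1162},{"dx":0.02,"dy":-0.0385,"wz":-0.1162}]' 20
python3 -m jog '[{"dx":0.02,"dy":-0.0385},{"dx":0.02,"dy":-0.0385},{"dx":0.02,"dy":-0.0385},{"dx":0.02,"dy":-0.0385},{"dx":0.02,"dy":-0.0385},{"dx":0.02,"dy":-0.0385},{"dx":0.02,"dy":-0.0385},{"dx":0.02,"dy":-0.0385},{"dx":0.02,"dy":-0.0385},{"dx":0.02,"dy":-0.0385}]'
python3 -m jog '[{},{}]'
```

```text
invalid input
invalid input
invalid input
```

```bash
python3 -m jog '[{"dx":0.02,"dy":-0.0385,"dz":0,"wx":0,"wy":0,"wz":-0.1162,"grip":-1}]' 20
```

```text
time_s: 0.2
ee_pos: [200.9, 509.7, 177.2]
ee_rot: [179.9, -0.1, 154.9]
force: [1.0, -0.2, -0.2]
gripper_width: 91.2
```

All keys are needed in every row.

```bash
python3 -m jog '[{"dx":0.02,"dy":-0.0385,"dz":0,"wx":0,"wy":0,"wz":-0.1162,"grip":-1},{"dx":0.02,"dy":-0.0385,"dz":0,"wx":0,"wy":0,"wz":-0.1162,"grip":-1},{"dx":0.02,"dy":-0.0385,"dz":0,"wx":0,"wy":0,"wz":-0.1162,"grip":-1},{"dx":0.02,"dy":-0.0385,"dz":0,"wx":0,"wy":0,"wz":-0.1162,"grip":-1},{"dx":0.02,"dy":-0.0385,"dz":0,"wx":0,"wy":0,"wz":-0.1162,"grip":-1},{"dx":0.02,"dy":-0.0385,"dz":0,"wx":0,"wy":0,"wz":-0.1162,"grip":-1},{"dx":0.02,"dy":-0.0385,"dz":0,"wx":0,"wy":0,"wz":-0.1162,"grip":-1},{"dx":0.02,"dy":-0.0385,"dz":0,"wx":0,"wy":0,"wz":-0.1162,"grip":-1},{"dx":0.02,"dy":-0.0385,"dz":0,"wx":0,"wy":0,"wz":-0.1162,"grip":-1}]'
python3 -m jog '[{"dx":0.02,"dy":-0.0385,"dz":0,"wx":0,"wy":0,"wz":0,"grip":-1},{"dx":0.02,"dy":-0.0385,"dz":0,"wx":0,"wy":0,"wz":0,"grip":-1},{"dx":0.02,"dy":-0.0385,"dz":0,"wx":0,"wy":0,"wz":0,"grip":-1},{"dx":0.02,"dy":-0.0385,"dz":0,"wx":0,"wy":0,"wz":0,"grip":-1},{"dx":0.02,"dy":-0.0385,"dz":0,"wx":0,"wy":0,"wz":0,"grip":-1},{"dx":0.02,"dy":-0.0385,"dz":0,"wx":0,"wy":0,"wz":0,"grip":-1},{"dx":0.02,"dy":-0.0385,"dz":0,"wx":0,"wy":0,"wz":0,"grip":-1},{"dx":0.02,"dy":-0.0385,"dz":0,"wx":0,"wy":0,"wz":0,"grip":-1},{"dx":0.02,"dy":-0.0385,"dz":0,"wx":0,"wy":0,"wz":0,"grip":-1},{"dx":0.02,"dy":-0.0385,"dz":0,"wx":0,"wy":0,"wz":0,"grip":-1}]'
python3 -m jog '[{"dx":0,"dy":0,"dz":0,"wx":0,"wy":0,"wz":0,"grip":-1},{"dx":0,"dy":0,"dz":0,"wx":0,"wy":0,"wz":0,"grip":-1}]'
```

```text
time_s: 1.1
ee_pos: [382.1, 158.8, 178.1]
ee_rot: [-180.0, -0.0, 94.7]
force: [0.5, 0.7, 1.1]
gripper_width: 91.3
time_s: 2.1
ee_pos: [582.2, -226.1, 177.6]
ee_rot: [-180.0, -0.0, 95.0]
force: [0.4, 0.7, -1.0]
gripper_width: 90.8
time_s: 2.3
ee_pos: [581.4, -224.9, 177.0]
ee_rot: [-179.9, -0.1, 94.9]
force: [-0.4, -0.6, 0.8]
gripper_width: 91.3
```

```bash
python3 -m jog '[{"dx":0.001,"dy":-0.001,"dz":-0.02,"wx":0,"wy":0,"wz":0,"grip":-1},{"dx":0,"dy":0,"dz":-0.02,"wx":0,"wy":0,"wz":0,"grip":-1},{"dx":0,"dy":0,"dz":-0.02,"wx":0,"wy":0,"wz":0,"grip":-1},{"dx":0,"dy":0,"dz":-0.02,"wx":0,"wy":0,"wz":0,"grip":-1},{"dx":0,"dy":0,"dz":-0.02,"wx":0,"wy":0,"wz":0,"grip":-1},{"dx":0,"dy":0,"dz":-0.02,"wx":0,"wy":0,"wz":0,"grip":-1},{"dx":0,"dy":0,"dz":-0.01,"wx":0,"wy":0,"wz":0,"grip":-1},{"dx":0,"dy":0,"dz":0,"wx":0,"wy":0,"wz":0,"grip":-1}]'
python3 -m jog '[{"dx":0,"dy":0,"dz":0,"wx":0,"wy":0,"wz":0,"grip":1},{"dx":0,"dy":0,"dz":0,"wx":0,"wy":0,"wz":0,"grip":1},{"dx":0,"dy":0,"dz":0,"wx":0,"wy":0,"wz":0,"grip":1},{"dx":0,"dy":0,"dz":0,"wx":0,"wy":0,"wz":0,"grip":1},{"dx":0,"dy":0,"dz":0,"wx":0,"wy":0,"wz":0,"grip":1},{"dx":0,"dy":0,"dz":0,"wx":0,"wy":0,"wz":0,"grip":1},{"dx":0,"dy":0,"dz":0,"wx":0,"wy":0,"wz":0,"grip":1},{"dx":0,"dy":0,"dz":0,"wx":0,"wy":0,"wz":0,"grip":1}]' 15
```

```text
time_s: 3.1
ee_pos: [581.5, -224.0, 47.0]
ee_rot: [-179.8, -0.1, 95.0]
force: [-0.2, -0.0, -0.4]
gripper_width: 90.8
time_s: 3.9
ee_pos: [582.9, -225.5, 48.1]
ee_rot: [180.0, -0.0, 95.0]
force: [-1.1, -0.1, 0.1]
gripper_width: 30.0
```

```bash
python3 -m jog '[{"dx":0,"dy":0,"dz":0,"wx":0,"wy":0,"wz":0,"grip":1},{"dx":0,"dy":0,"dz":0,"wx":0,"wy":0,"wz":0,"grip":1},{"dx":0,"dy":0,"dz":0,"wx":0,"wy":0,"wz":0,"grip":1},{"dx":0,"dy":0,"dz":0,"wx":0,"wy":0,"wz":0,"grip":1},{"dx":0,"dy":0,"dz":0,"wx":0,"wy":0,"wz":0,"grip":1}]' 15
```

```text
time_s: 4.4
ee_pos: [583.1, -225.5, 48.2]
ee_rot: [180.0, 0.0, 95.0]
force: [0.2, 0.3, -1.1]
gripper_width: 11.7
```

The grip is held, with the fingers 11.7 mm apart. I'll push 90 mm, then creep.

```bash
python3 -m jog '[{"dx":-0.00087,"dy":0.01,"dz":0,"wx":0,"wy":0,"wz":0,"grip":1},{"dx":-0.00087,"dy":0.01,"dz":0,"wx":0,"wy":0,"wz":0,"grip":1},{"dx":-0.00087,"dy":0.01,"dz":0,"wx":0,"wy":0,"wz":0,"grip":1}]'
python3 -m jog '[{"dx":-0.00087,"dy":0.01,"dz":0,"wx":0,"wy":0,"wz":0,"grip":1},{"dx":-0.00087,"dy":0.01,"dz":0,"wx":0,"wy":0,"wz":0,"grip":1},{"dx":-0.00087,"dy":0.01,"dz":0,"wx":0,"wy":0,"wz":0,"grip":1}]'
python3 -m jog '[{"dx":-0.00087,"dy":0.01,"dz":0,"wx":0,"wy":0,"wz":0,"grip":1},{"dx":-0.00087,"dy":0.01,"dz":0,"wx":0,"wy":0,"wz":0,"grip":1},{"dx":-0.00087,"dy":0.01,"dz":0,"wx":0,"wy":0,"wz":0,"grip":1}]'
python3 -m jog '[{"dx":0,"dy":0,"dz":0,"wx":0,"wy":0,"wz":0,"grip":1},{"dx":0,"dy":0,"dz":0,"wx":0,"wy":0,"wz":0,"grip":1}]'
```

```text
time_s: 4.7
ee_pos: [579.9, -194.6, 48.1]
ee_rot: [-180.0, 0.0, 95.0]
force: [0.2, -2.0, -0.2]
gripper_width: 11.9
time_s: 5.0
ee_pos: [577.4, -164.4, 48.2]
ee_rot: [-180.0, -0.0, 95.0]
force: [-0.2, -1.8, -0.9]
gripper_width: 11.6
time_s: 5.3
ee_pos: [574.9, -134.6, 48.2]
ee_rot: [-180.0, -0.0, 95.0]
force: [0.3, -1.2, -1.2]
gripper_width: 11.6
time_s: 5.5
ee_pos: [574.8, -134.3, 48.2]
ee_rot: [-180.0, -0.1, 95.0]
force: [-0.7, 2.3, -0.6]
gripper_width: 11.9
```

Free sliding. Now creeping to the stop.

```bash
for i in 1; do python3 -m jog '[{"dx":-0.00026,"dy":0.003,"dz":0,"wx":0,"wy":0,"wz":0,"grip":1},{"dx":-0.00026,"dy":0.003,"dz":0,"wx":0,"wy":0,"wz":0,"grip":1},{"dx":-0.00026,"dy":0.003,"dz":0,"wx":0,"wy":0,"wz":0,"grip":1}]'
python3 -m jog '[{"dx":-0.00017,"dy":0.002,"dz":0,"wx":0,"wy":0,"wz":0,"grip":1},{"dx":-0.00017,"dy":0.002,"dz":0,"wx":0,"wy":0,"wz":0,"grip":1}]'
python3 -m jog '[{"dx":-0.00017,"dy":0.002,"dz":0,"wx":0,"wy":0,"wz":0,"grip":1},{"dx":-0.00017,"dy":0.002,"dz":0,"wx":0,"wy":0,"wz":0,"grip":1}]'
done
```

```text
time_s: 5.8
ee_pos: [574.4, -127.0, 48.2]
ee_rot: [180.0, 0.0, 95.0]
force: [-0.7, -1.7, -0.6]
gripper_width: 11.8
time_s: 6.0
ee_pos: [573.9, -122.5, 48.1]
ee_rot: [180.0, 0.0, 95.0]
force: [0.1, -1.6, -1.3]
gripper_width: 11.7
time_s: 6.2
ee_pos: [573.6, -118.4, 48.2]
ee_rot: [180.0, 0.0, 95.0]
force: [0.1, -2.1, -1.3]
gripper_width: 11.8
```

```bash
python3 -m jog '[{"dx":-0.00017,"dy":0.002,"dz":0,"wx":0,"wy":0,"wz":0,"grip":1},{"dx":-0.00017,"dy":0.002,"dz":0,"wx":0,"wy":0,"wz":0,"grip":1}]'
python3 -m jog '[{"dx":-0.00017,"dy":0.002,"dz":0,"wx":0,"wy":0,"wz":0,"grip":1}]'
```

```text
time_s: 6.4
ee_pos: [574.4, -117.5, 49.1]
ee_rot: [179.9, 0.4, 95.1]
force: [-0.9, -13.2, 3.2]
gripper_width: 11.3
time_s: 6.5
ee_pos: [574.6, -117.3, 49.7]
ee_rot: [179.8, 0.6, 95.2]
force: [-0.4, -18.0, 6.1]
gripper_width: 11.7
```

```bash
python3 - <<'E'
from h import *
im=env.grab_frame("side");cv2.imwrite("pics/s1.png",cv2.convertScaleAbs(cv2.resize(im[180:370,200:460,::-1],None,fx=3,fy=3,interpolation=cv2.INTER_CUBIC),alpha=1.5))
E
```

```text
(no output)
```

View pics/s1.png

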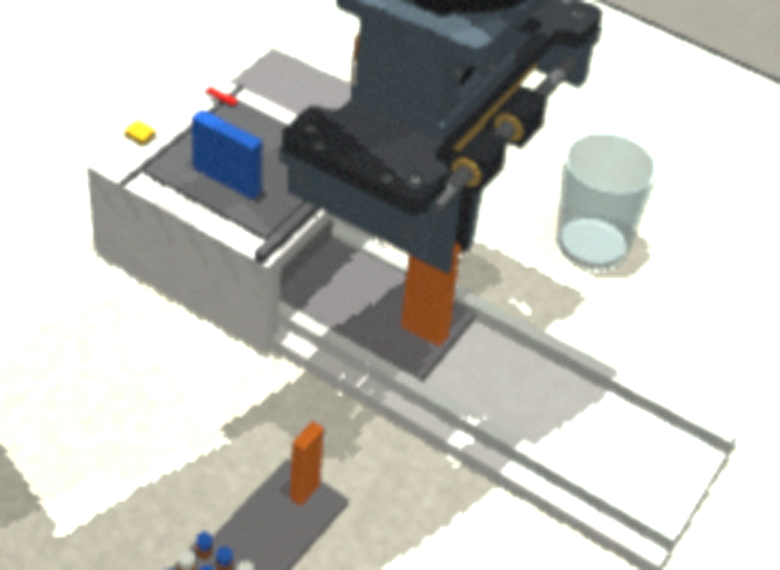

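The rack met firm contact at y≈-117.5 after 108 mm of travel. The shutter is closed in the picture. I'll ease off, release, retract, and measure from the top whether it's really home.

```bash
python3 -m jog '[{"dx":0,"dy":-0.002,"dz":0,"wx":0,"wy":0,"wz":0,"grip":1},{"dx":0,"dy":-0.002,"dz":0,"wx":0,"wy":0,"wz":0,"grip":1},{"dx":0,"dy":0,"dz":0,"wx":0,"wy":0,"wz":0,"grip":1}]'
python3 -m jog '[{"dx":0,"dy":0,"dz":0,"wx":0,"wy":0,"wz":0,"grip":-0.2},{"dx":0,"dy":0,"dz":0,"wx":0,"wy":0,"wz":0,"grip":-0.2},{"dx":0,"dy":0,"dz":0,"wx":0,"wy":0,"wz":0,"grip":-0.2},{"dx":0,"dy":0,"dz":0,"wx":0,"wy":0,"wz":0,"grip":-0.2},{"dx":0,"dy":0,"dz":0.02,"wx":0,"wy":0,"wz":0,"grip":-0.2},{"dx":0,"dy":0,"dz":0.03,"wx":0,"wy":0,"wz":0,"grip":-0.2},{"dx":0,"dy":0,"dz":0.03,"wx":0,"wy":0,"wz":0,"grip":-0.2},{"dx":0,"dy":0,"dz":0.03,"wx":0,"wy":0,"wz":0,"grip":-0.2}]'
python3 -m jog '[{"dx":-0.04,"dy":0,"dz":0.01,"wx":0,"wy":0,"wz":0,"grip":-0.2},{"dx":-0.04,"dy":0,"dz":0.01,"wx":0,"wy":0,"wz":0,"grip":-0.2},{"dx":-0.04,"dy":0,"dz":0,"wx":0,"wy":0,"wz":0,"grip":-0.2},{"dx":-0.04,"dy":0,"dz":0,"wx":0,"wy":0,"wz":0,"grip":-0.2},{"dx":-0.04,"dy":0,"dz":0,"wx":0,"wy":0,"wz":0,"grip":-0.2}]'
python3 - <<'E'
from h import *
im=env.grab_frame("top");cv2.imwrite("pics/t2full.png",im[:,:,::-1])
for k in COL:
    for b in blobs(im,*COL[k],10):print(k,b)
cv2.imwrite("pics/t2.png",cv2.convertScaleAbs(cv2.resize(im[165:275,250:450,::-1],None,fx=4,fy=4,interpolation=cv2.INTER_CUBIC),alpha=1.7))
E
```

```text
time_s: 6.85
ee_pos: [573.8, -117.7, 48.6]
ee_rot: [179.9, 0.1, 95.0]
force: [0.2, -6.6, 0.6]
gripper_width: 11.7
time_s: 7.65
ee_pos: [572.8, -116.1, 159.2]
ee_rot: [-180.0, -0.0, 95.0]
force: [-0.1, 0.2, -0.6]
gripper_width: 54.6
time_s: 8.15
ee_pos: [371.3, -116.0, 178.2]
ee_rot: [180.0, -0.0, 95.0]
force: [-0.0, -0.4, 0.3]
gripper_width: 54.7
orange ([362, 225, 13, 6, 67], [367.7, 227.3], ((368.0, 227.5), (5.0, 12.0), 90.0))
orange ([371, 286, 3, 7, 15], [372.4, 288.8], ((372.0, 289.0), (6.0, 2.0), 90.0))
blue ([292, 240, 23, 6, 105], [302.9, 242.4], ((302.99591064453125, 242.4549102783203), (4.707858562469482, 22.362327575683594), 84.80557250976562))
yellow ([263, 243, 6, 4, 19], [266.0, 244.6], ((265.5, 244.5), (3.0, 5.0), 90.0))
```

View pics/t2.png

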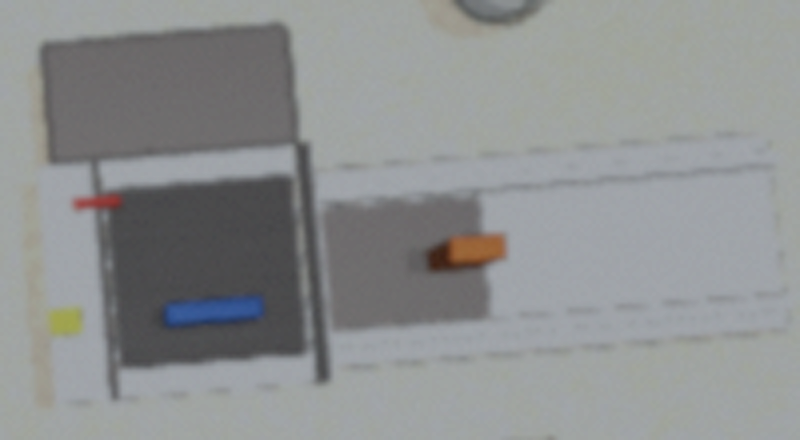

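Top crop: the grip top is at (476,248), the bed end at x≈772-787, and the shutter hasn't moved. I'll check the grip's station y against several fixed references.

```bash
python3 - <<'E'
from h import *
yaw=np.radians(5.0);ey=np.array([-np.sin(yaw),np.cos(yaw)]);ex=np.array([np.cos(yaw),np.sin(yaw)])
W=lambda u,v,z:px2w("top",250+u/4,165+v/4,z)[:2]
g=W(477,248,90)
print("grip",g,"old",px2w("top",427.4,222,90)[:2])
refs=[("bed end near",787,328,22,-290),("bed end far",772,137,22,-290),("hous backL",41,44,62,69),("hous backR",288,26,62,-51),("hous frontR",299,142,62,-51),("roofL near",55,403,74,75),("roofL far",42,166,74,75),("tail end far",480,193,20,None),("tail end near",489,318,20,None)]
for n,u,v,z,y in refs:
    q=W(u,v,z);d=ey@(g-q);print(n,round(d,1),"-> grip st y",None if y is None else round(y+d,1))
f=W(213.5,311,118);print("grip x vs fin",ex@(g-f),"y",ey@(g-f))
E
```

```text
grip [ 573.82138925 -120.30382843] old [ 583.57161389 -227.46341504]
bed end near 161.0 -> grip st y -129.0
bed end far 164.2 -> grip st y -125.8
hous backL -192.6 -> grip st y -123.6
hous backR -74.3 -> grip st y -125.3
hous frontR -74.1 -> grip st y -125.1
roofL near -199.3 -> grip st y -124.3
roofL far -196.5 -> grip st y -121.5
tail end far 17.4 -> grip st y None
tail end near 15.7 -> grip st y None
grip x vs fin 19.941005593783757 y -124.70641655438702
```

Mean is about -125, as required, so the rack is home. Now the fin at (543,2): hover, descend to TCP z 86, and grip.

```bash
python3 -m jog '[{"dx":0.0344,"dy":0.0236,"dz":0,"wx":0,"wy":0,"wz":0,"grip":-0.2},{"dx":0.0344,"dy":0.0236,"dz":0,"wx":0,"wy":0,"wz":0,"grip":-0.2},{"dx":0.0344,"dy":0.0236,"dz":0,"wx":0,"wy":0,"wz":0,"grip":-0.2},{"dx":0.0344,"dy":0.0236,"dz":0,"wx":0,"wy":0,"wz":0,"grip":-0.2},{"dx":0.0344,"dy":0.0236,"dz":0,"wx":0,"wy":0,"wz":0,"grip":-0.2},{"dx":0,"dy":0,"dz":0,"wx":0,"wy":0,"wz":0,"grip":-0.2},{"dx":0,"dy":0,"dz":0,"wx":0,"wy":0,"wz":0,"grip":-0.2}]'
python3 -m jog '[{"dx":0,"dy":0,"dz":-0.02,"wx":0,"wy":0,"wz":0,"grip":-0.2},{"dx":0,"dy":0,"dz":-0.02,"wx":0,"wy":0,"wz":0,"grip":-0.2},{"dx":0,"dy":0,"dz":-0.02,"wx":0,"wy":0,"wz":0,"grip":-0.2},{"dx":0,"dy":0,"dz":-0.02,"wx":0,"wy":0,"wz":0,"grip":-0.2},{"dx":0,"dy":0,"dz":-0.012,"wx":0,"wy":0,"wz":0,"grip":-0.2},{"dx":0,"dy":0,"dz":0,"wx":0,"wy":0,"wz":0,"grip":-0.2}]'
python3 -m jog '[{"dx":0,"dy":0,"dz":0,"wx":0,"wy":0,"wz":0,"grip":1},{"dx":0,"dy":0,"dz":0,"wx":0,"wy":0,"wz":0,"grip":1},{"dx":0,"dy":0,"dz":0,"wx":0,"wy":0,"wz":0,"grip":1},{"dx":0,"dy":0,"dz":0,"wx":0,"wy":0,"wz":0,"grip":1},{"dx":0,"dy":0,"dz":0,"wx":0,"wy":0,"wz":0,"grip":1},{"dx":0,"dy":0,"dz":0,"wx":0,"wy":0,"wz":0,"grip":1},{"dx":0,"dy":0,"dz":0,"wx":0,"wy":0,"wz":0,"grip":1},{"dx":0,"dy":0,"dz":0,"wx":0,"wy":0,"wz":0,"grip":1},{"dx":0,"dy":0,"dz":0,"wx":0,"wy":0,"wz":0,"grip":1}]' 30
```

```text
time_s: 8.9
ee_pos: [544.9, 2.1, 177.5]
ee_rot: [-179.9, -0.0, 95.1]
force: [-0.2, 0.7, -0.4]
gripper_width: 55.0
time_s: 9.5
ee_pos: [543.0, 0.9, 84.9]
ee_rot: [-179.8, -0.0, 94.9]
force: [-0.8, -0.3, 0.2]
gripper_width: 54.8
time_s: 10.4
ee_pos: [545.1, 1.5, 86.1]
ee_rot: [180.0, 0.0, 95.0]
force: [0.6, -0.2, -0.3]
gripper_width: 0.7
```

The fingers shut to 0.7 mm, so the grasp missed. I'll look.

```bash
python3 - <<'E'
from h import *
S=env.grab_frame("side");T=env.grab_frame("top")
f=lambda im:cv2.convertScaleAbs(cv2.resize(im[:,:,::-1],None,fx=3,fy=3,interpolation=cv2.INTER_CUBIC),alpha=1.5)
cv2.imwrite("pics/m3.png",np.hstack([f(S[150:330,190:320]),f(T[150:330,230:360])]))
E
```

```text
(no output)
```

View pics/m3.png

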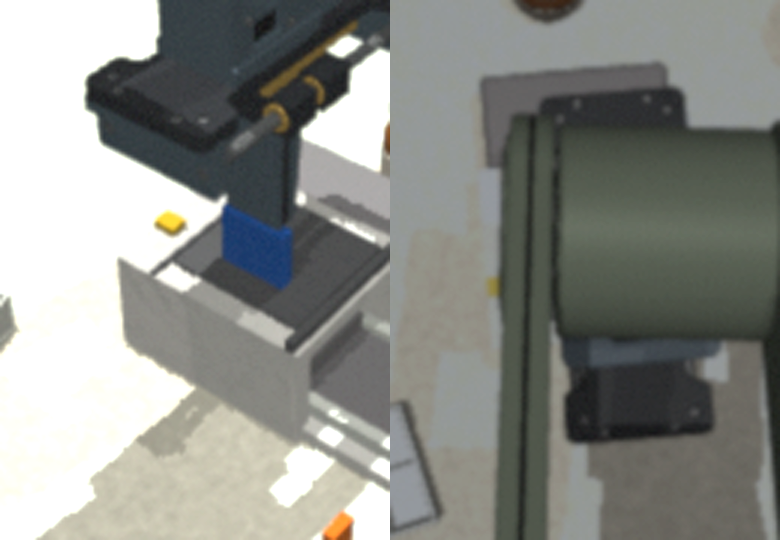

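The fin hasn't moved and both fingers appear behind it. I'll check the geometry by projecting the TCP and triangulating the fin.

```bash
python3 - <<'E'
from h import *
def proj(n,X):
    c=env.get_calibration(n);q=c['R']@np.array(X,float)+c['t'];return (c['fx']*q[0]/q[2]+c['cx'],c['fy']*q[1]/q[2]+c['cy'])
crop=lambda n,X:tuple(np.round((np.array(proj(n,X))-(np.array([190,150]) if n=="side" else [230,150]))*3))
s=env.state();print(s['ee_pos'],s['gripper_width'],s['force'])
print("tcp side",crop("side",s['ee_pos']),"fin top exp",crop("side",[543.2,2.1,118]),"fin base",crop("side",[543.2,2.1,78]))
e=np.array([-.087,.996,0])*22
for z in(118,78):print(z,[crop("side",np.array([543.2,2.1,z])+k*e) for k in(1,-1)])
im=cv2.imread("pics/side0.png")[:,:,::-1].copy();b=blobs(im,*COL['blue'],60)[0];print(b)
# fin bottom & top corners in s1-type image: blue mask extents
m=cv2.inRange(cv2.cvtColor(im,cv2.COLOR_RGB2HSV),(105,120,40),(125,255,255))
for u in range(262,292,3):
    v=np.where(m[200:260,u])[0];print(u,(v.min()+200,v.max()+200) if len(v) else None,end=" ")
E
```

```text
[545.05962653   1.52053317  86.12036384] 0.6572045547726703 [0.06387634 0.65234903 0.00519609]
tcp side (np.float64(260.0), np.float64(260.0)) fin top exp (np.float64(257.0), np.float64(219.0)) fin base (np.float64(257.0), np.float64(272.0))
118 [(np.float64(226.0), np.float64(203.0)), (np.float64(289.0), np.float64(235.0))]
78 [(np.float64(227.0), np.float64(256.0)), (np.float64(288.0), np.float64(289.0))]
([265, 218, 22, 28, 427], [275.2, 230.7], ((275.10003662109375, 230.800048828125), (28.621667861938477, 18.335756301879883), 26.56505012512207))
262 None 265 (np.int64(218), np.int64(235)) 268 (np.int64(217), np.int64(237)) 271 (np.int64(218), np.int64(239)) 274 (np.int64(220), np.int64(240)) 277 (np.int64(222), np.int64(242)) 280 (np.int64(223), np.int64(243)) 283 (np.int64(225), np.int64(245)) 286 (np.int64(226), np.int64(243)) 289 None
```

```bash
python3 - <<'E'
from h import *
S=env.grab_frame("side")
cv2.imwrite("pics/s4.png",cv2.convertScaleAbs(cv2.resize(S[150:260,220:340,::-1],None,fx=5,fy=5,interpolation=cv2.INTER_LANCZOS4),alpha=2.2))
m=cv2.inRange(cv2.cvtColor(S,cv2.COLOR_RGB2HSV),(105,120,40),(125,255,255))
for u in range(262,292,3):
    v=np.where(m[200:260,u])[0];print(u,(v.min()+200,v.max()+200) if len(v) else None,end=" ")
E
```

```text
262 None 265 (np.int64(219), np.int64(236)) 268 (np.int64(219), np.int64(238)) 271 (np.int64(221), np.int64(239)) 274 (np.int64(222), np.int64(241)) 277 (np.int64(224), np.int64(242)) 280 (np.int64(226), np.int64(244)) 283 (np.int64(226), np.int64(245)) 286 (np.int64(226), np.int64(243)) 289 None
```

View pics/s4.png

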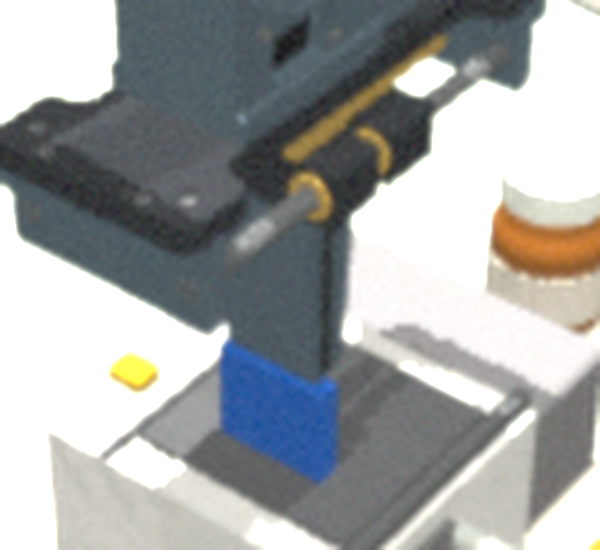

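The fingertips end at the fin's top edge, and in the earlier rack picture they also ended higher than the reported TCP. So the true tips seem to sit about 30 mm above the reported z. I'll lift 40 mm and measure the tip height.

```bash
python3 -m jog '[{"dx":0,"dy":0,"dz":0.02,"wx":0,"wy":0,"wz":0,"grip":1},{"dx":0,"dy":0,"dz":0.02,"wx":0,"wy":0,"wz":0,"grip":1},{"dx":0,"dy":0,"dz":0,"wx":0,"wy":0,"wz":0,"grip":1}]'
python3 - <<'E'
from h import *
S=env.grab_frame("side")
cv2.imwrite("pics/s5.png",cv2.convertScaleAbs(cv2.resize(S[130:260,220:340,::-1],None,fx=4.5,fy=4.5,interpolation=cv2.INTER_LANCZOS4),alpha=2.2))
c=env.get_calibration("side");p=env.state()['ee_pos'];print(p)
for z in(p[2],p[2]+20,p[2]+30,p[2]+40):
    q=c['R']@np.array([p[0],p[1],z])+c['t'];print(z,[round((c['fx']*q[0]/q[2]+c['cx']-220)*4.5),round((c['fy']*q[1]/q[2]+c['cy']-130)*4.5)])
E
```

```text
time_s: 10.85
ee_pos: [547.1, 1.5, 128.7]
ee_rot: [179.7, 0.0, 95.0]
force: [0.5, -0.2, -0.6]
gripper_width: 0.7
[545.97459127   1.50415758 127.13897214]
127.13897213815933 [256, 396]
147.13897213815932 [256, 353]
157.13897213815932 [256, 331]
167.13897213815932 [256, 309]
```

View pics/s5.png

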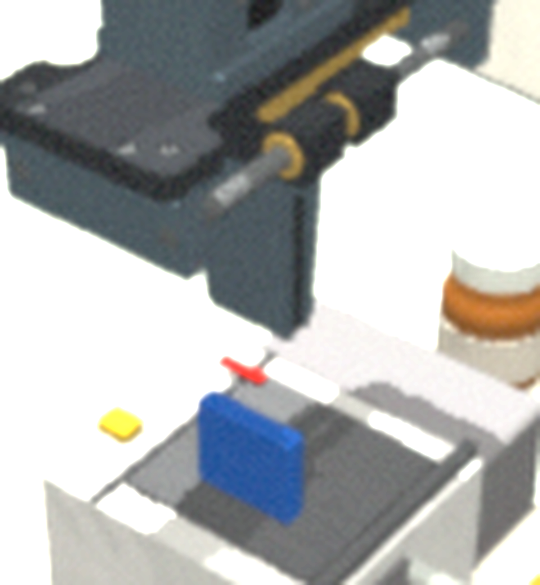

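```bash
python3 - <<'E'
from h import *
c=env.get_calibration("side");a=np.radians(5);ex=np.array([np.cos(a),np.sin(a),0]);ey=np.array([-np.sin(a),np.cos(a),0])
p=np.array([546,1.5,127.])
def pr(X):
    q=c['R']@X+c['t'];return [round((c['fx']*q[0]/q[2]+c['cx']-220)*4.5),round((c['fy']*q[1]/q[2]+c['cy']-130)*4.5)]
for o in (0,30,40):
    P=p+[0,0,o]
    print(o,"tip L,R front",pr(P-14*ex+16*ey),pr(P-14*ex-16*ey),"tip centerline L,R",pr(P+16*ey),pr(P-16*ey),"body near L,R",[pr(P-89*ex+38*s*ey+[0,0,79]) for s in(1,-1)])
E
```

```text
0 tip L,R front [198, 398] [267, 434] tip centerline L,R [222, 379] [291, 414] body near L,R [[-7, 301], [174, 395]]
30 tip L,R front [196, 333] [268, 369] tip centerline L,R [221, 314] [292, 349] body near L,R [[-14, 225], [172, 317]]
40 tip L,R front [196, 311] [268, 346] tip centerline L,R [221, 292] [293, 326] body near L,R [[-17, 199], [171, 290]]
```

```bash
python3 - <<'E'
from h import *
c=[(289.3,296.7),(337.3,293.3),(280,182.3),(327.7,180)]
for z in(180,200,220,240,260,280):
    q=np.array([px2w("top",u,v,z) for u,v in c]);print(z,"centre",q.mean(0)[:2].round(),"width",np.linalg.norm(q[0]-q[1]).round(),np.linalg.norm(q[2]-q[3]).round(),"len",np.linalg.norm(q[0]-q[2]).round())
E
```

```text
180 centre [549.  -3.] width 79.0 80.0 len 190.0
200 centre [548.  -2.] width 77.0 78.0 len 185.0
220 centre [547.  -1.] width 75.0 76.0 len 181.0
240 centre [546.   1.] width 73.0 74.0 len 176.0
260 centre [545.   2.] width 71.0 72.0 len 172.0
280 centre [544.   3.] width 69.0 70.0 len 167.0
```

The top view confirms xy. Both views put the gripper about 35–40 mm higher than the reported z. So I'll re-grasp lower, at reported z ≈ 52 (true ≈ 87–92, plate top 78), watching the force.

```bash
python3 -m jog '[{"dx":0,"dy":0,"dz":0.02,"wx":0,"wy":0,"wz":0,"grip":-0.2},{"dx":0,"dy":0,"dz":0,"wx":0,"wy":0,"wz":0,"grip":-0.2},{"dx":0,"dy":0,"dz":0,"wx":0,"wy":0,"wz":0,"grip":-0.2},{"dx":0,"dy":0,"dz":0,"wx":0,"wy":0,"wz":0,"grip":-0.2},{"dx":0,"dy":0,"dz":0,"wx":0,"wy":0,"wz":0,"grip":-0.2},{"dx":0,"dy":0,"dz":0,"wx":0,"wy":0,"wz":0,"grip":-0.2}]'
python3 -m jog '[{"dx":-0.001,"dy":0,"dz":-0.02,"wx":0,"wy":0,"wz":0,"grip":-0.2},{"dx":0,"dy":0,"dz":-0.02,"wx":0,"wy":0,"wz":0,"grip":-0.2},{"dx":0,"dy":0,"dz":-0.018,"wx":0,"wy":0,"wz":0,"grip":-0.2},{"dx":0,"dy":0,"dz":0,"wx":0,"wy":0,"wz":0,"grip":-0.2}]'
python3 -m jog '[{"dx":0,"dy":0,"dz":-0.01,"wx":0,"wy":0,"wz":0,"grip":-0.2},{"dx":0,"dy":0,"dz":0,"wx":0,"wy":0,"wz":0,"grip":-0.2}]'
```

```text
time_s: 11.5
ee_pos: [544.7, 1.5, 145.4]
ee_rot: [-179.9, -0.0, 95.0]
force: [-0.2, 0.5, 0.1]
gripper_width: 45.7
time_s: 11.9
ee_pos: [541.9, 1.5, 85.7]
ee_rot: [-179.7, -0.0, 95.0]
force: [-0.3, 0.2, 0.1]
gripper_width: 54.7
time_s: 12.1
ee_pos: [543.7, 1.5, 77.7]
ee_rot: [-179.9, -0.0, 95.0]
force: [-0.7, -0.7, -0.7]
gripper_width: 55.1
```

```bash
python3 -m jog '[{"dx":0,"dy":0,"dz":-0.008,"wx":0,"wy":0,"wz":0,"grip":-0.2},{"dx":0,"dy":0,"dz":-0.006,"wx":0,"wy":0,"wz":0,"grip":-0.2}]'
python3 -m jog '[{"dx":0,"dy":0,"dz":-0.006,"wx":0,"wy":0,"wz":0,"grip":-0.2},{"dx":0,"dy":0,"dz":-0.005,"wx":0,"wy":0,"wz":0,"grip":-0.2}]'
python3 -m jog '[{"dx":0,"dy":0,"dz":0,"wx":0,"wy":0,"wz":0,"grip":1},{"dx":0,"dy":0,"dz":0,"wx":0,"wy":0,"wz":0,"grip":1},{"dx":0,"dy":0,"dz":0,"wx":0,"wy":0,"wz":0,"grip":1},{"dx":0,"dy":0,"dz":0,"wx":0,"wy":0,"wz":0,"grip":1},{"dx":0,"dy":0,"dz":0,"wx":0,"wy":0,"wz":0,"grip":1},{"dx":0,"dy":0,"dz":0,"wx":0,"wy":0,"wz":0,"grip":1},{"dx":0,"dy":0,"dz":0,"wx":0,"wy":0,"wz":0,"grip":1},{"dx":0,"dy":0,"dz":0,"wx":0,"wy":0,"wz":0,"grip":1},{"dx":0,"dy":0,"dz":0,"wx":0,"wy":0,"wz":0,"grip":1}]' 30
```

```text
time_s: 12.3
ee_pos: [544.4, 1.5, 64.2]
ee_rot: [179.9, 0.0, 95.0]
force: [0.5, -0.2, -0.4]
gripper_width: 54.6
time_s: 12.5
ee_pos: [543.9, 1.5, 52.7]
ee_rot: [-180.0, -0.0, 95.0]
force: [0.4, 0.1, -0.3]
gripper_width: 54.6
time_s: 13.4
ee_pos: [543.6, 1.5, 53.3]
ee_rot: [-180.0, 0.0, 95.0]
force: [-2.6, -0.1, 2.8]
gripper_width: 9.8
```

The fin is held, 9.8 mm wide. Pulling 54 mm along station -x.

```bash
python3 -m jog '[{"dx":-0.006,"dy":-0.0005,"dz":0,"wx":0,"wy":0,"wz":0,"grip":1},{"dx":-0.006,"dy":-0.0005,"dz":0,"wx":0,"wy":0,"wz":0,"grip":1},{"dx":-0.006,"dy":-0.0005,"dz":0,"wx":0,"wy":0,"wz":0,"grip":1},{"dx":-0.006,"dy":-0.0005,"dz":0,"wx":0,"wy":0,"wz":0,"grip":1}]'
python3 -m jog '[{"dx":-0.006,"dy":-0.0005,"dz":0,"wx":0,"wy":0,"wz":0,"grip":1},{"dx":-0.006,"dy":-0.0005,"dz":0,"wx":0,"wy":0,"wz":0,"grip":1},{"dx":-0.006,"dy":-0.0005,"dz":0,"wx":0,"wy":0,"wz":0,"grip":1},{"dx":-0.006,"dy":-0.0005,"dz":0,"wx":0,"wy":0,"wz":0,"grip":1},{"dx":-0.006,"dy":-0.0005,"dz":0,"wx":0,"wy":0,"wz":0,"grip":1},{"dx":0,"dy":0,"dz":0,"wx":0,"wy":0,"wz":0,"grip":1},{"dx":0,"dy":0,"dz":0,"wx":0,"wy":0,"wz":0,"grip":1},{"dx":0,"dy":0,"dz":0,"wx":0,"wy":0,"wz":0,"grip":1}]'
python3 - <<'E'
from h import *
S=env.grab_frame("side");T=env.grab_frame("top")
for n,im in(("side",S),("top",T)):
    for k in("red","yellow","orange"):
        for b in blobs(im,*COL[k],6):print(n,k,b[:2])
f=lambda im:cv2.convertScaleAbs(cv2.resize(im[:,:,::-1],None,fx=3,fy=3,interpolation=cv2.INTER_CUBIC),alpha=1.7)
cv2.imwrite("pics/m6.png",np.hstack([f(S[150:340,190:320]),f(T[160:350,250:380])]))
E
```

```text
time_s: 13.8
ee_pos: [522.8, -0.4, 53.3]
ee_rot: [179.6, 0.0, 95.0]
force: [7.0, 0.5, -3.7]
gripper_width: 9.7
time_s: 14.6
ee_pos: [493.7, -3.0, 53.3]
ee_rot: [179.6, 0.0, 95.0]
force: [8.6, 0.6, -5.5]
gripper_width: 10.0
side orange ([319, 192, 22, 13, 150], [329.2, 198.7])
side orange ([334, 257, 19, 38, 490], [342.7, 275.9])
side orange ([297, 321, 10, 26, 190], [301.5, 334.0])
top yellow ([264, 243, 5, 4, 18], [266.2, 244.7])
top orange ([362, 225, 13, 6, 68], [367.7, 227.2])
```

View pics/m6.png

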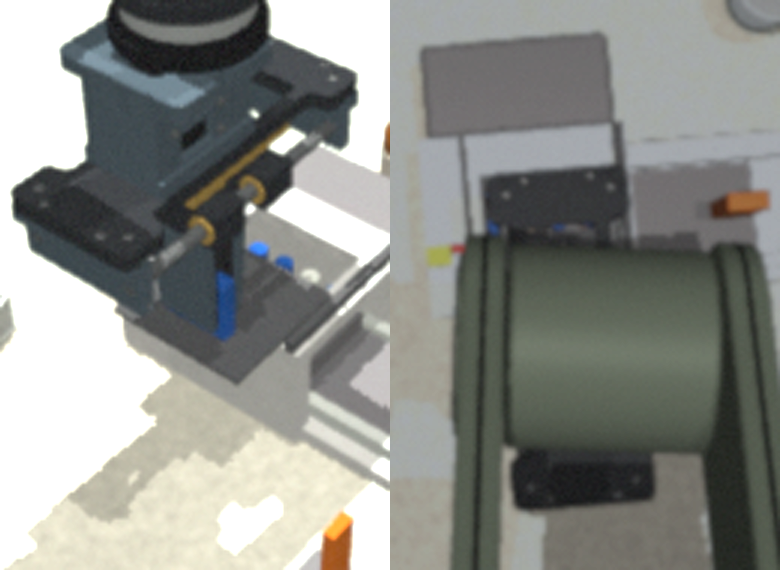

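Top view: the red pointer tip is at (457,248) and the mark at (438,257) in the crop. That leaves the pointer about 4 mm short, which agrees with the TCP having moved 49.9 of 54 mm. The rack hasn't moved. Pulling 4 mm more.

```bash
python3 -m jog '[{"dx":-0.002,"dy":-0.0002,"dz":0,"wx":0,"wy":0,"wz":0,"grip":1},{"dx":-0.002,"dy":-0.0002,"dz":0,"wx":0,"wy":0,"wz":0,"grip":1},{"dx":0,"dy":0,"dz":0,"wx":0,"wy":0,"wz":0,"grip":1},{"dx":0,"dy":0,"dz":0,"wx":0,"wy":0,"wz":0,"grip":1},{"dx":0,"dy":0,"dz":0,"wx":0,"wy":0,"wz":0,"grip":1},{"dx":0,"dy":0,"dz":0,"wx":0,"wy":0,"wz":0,"grip":1},{"dx":0,"dy":0,"dz":0,"wx":0,"wy":0,"wz":0,"grip":1}]'
python3 - <<'E'
from h import *
T=np.mean([env.grab_frame("top").astype(float) for _ in range(6)],0)
t=T[236:256,255:285]
r=t[:,:,0]-np.maximum(t[:,:,1],t[:,:,2]);y=np.minimum(t[:,:,0],t[:,:,1])-t[:,:,2]
def cen(w):
    w=np.clip(w-25,0,None);a,b=np.mgrid[236:256,255:285];return (w*b).sum()/w.sum(),(w*a).sum()/w.sum(),w.sum()
R,Y=cen(r),cen(np.where(np.abs(r)<25,y,0));print(R,Y)
d=px2w("top",*R[:2],80)-px2w("top",*Y[:2],80);print(d,"station x diff",d[:2]@[.9962,.0872])
cv2.imwrite("pics/t7.png",cv2.convertScaleAbs(cv2.resize(T[225:265,250:310,::-1].astype(np.uint8),None,fx=10,fy=10,interpolation=cv2.INTER_CUBIC),alpha=1.7))
s=env.state();print(s['time_s'],s['ee_pos'],s['force'],s['gripper_width'])
E
```

```text
time_s: 15.4
ee_pos: [489.9, -3.4, 53.3]
ee_rot: [179.6, 0.0, 95.0]
force: [9.0, 0.4, -6.2]
gripper_width: 10.1
(np.float64(272.53090909090906), np.float64(244.46727272727276), np.float64(91.66666666666669)) (np.float64(266.03754987092236), np.float64(244.92067589767666), np.float64(710.1666666666665))
[  0.89615182 -12.00965197   0.        ] station x diff -0.15449520828801452
15.7 [489.92080735  -3.37907962  53.30616032] [ 9.40310935  1.79366558 -5.7915467 ] 10.135903240652553
```

View pics/t7.png

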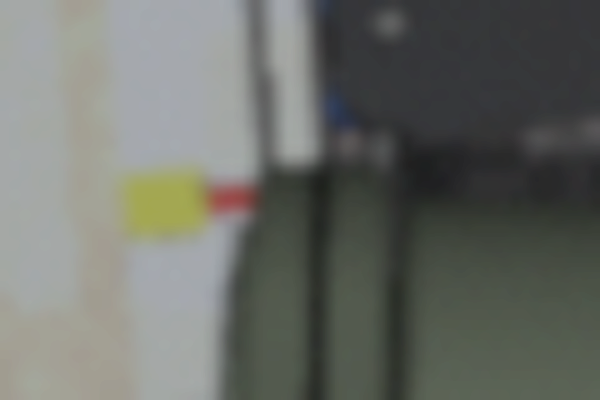

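The pointer (row ≈ 200) is level with the mark (row ≈ 204) in the picture, with a computed difference of -0.2 mm. The fin is held against about 9 N of spring. Handing in.

```bash
python3 -c "
from workcell import env
print(env.job_done());s=env.state();print(s['time_s'],s['ee_pos'],s['gripper_width'])"
```

```text
the job is handed in; nothing more can be done
None
the job is handed in; nothing more can be done
```

The rack is home against the stop, and I handed the job in at about 15.7 s with the gripper still holding the shutter fin at the mark.

- **Rack:** I gripped the orange upright and pushed about 108 mm until it met firm contact at 18 N. The shutter stayed closed meanwhile. Afterwards the grip measured at station y ≈ -125 mm (required -125), though single references scattered between -121.5 and -129. It had not moved when I looked again during the pull.
- **Shutter:** I pulled the fin out about 54 mm. The pointer is level with the mark: my calculation put it 0.2 mm off. The gripper was holding 10.1 mm of fin at 30 N grip, with about 9 N of spring force at the wrist.
- **Bystanders:** The arm never came near the jar, beaker or cap box, but I did not measure them again at the end.

**Disagreement:** The first attempt on the fin closed on nothing. Both cameras showed the gripper about 35–40 mm higher than the reported tool height, while its xy position was right. I grasped again 33 mm lower and that held. I did not find the cause of the height error.

No verdict was reported, and the state could not be read after hand-in.

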